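# Empty the used-vial dump unit into the waste basket

## Robot

A 7-joint arm with a two-finger parallel gripper is mounted at the origin on the work surface. World frame = base frame: x ahead of the robot, y to its left, z up, the work surface at z = 0. Lengths are in m, angles in rad, forces in N, time in s.
With the tool pointing down it reaches from about 0.35 to 0.9 m from the base axis. Payload 8.1 kg.
Tool frame: the origin (TCP) lies at the centre of the arm's flange, where the gripper is bolted on; the fingertips stand 178 mm ahead of it and the grasp point (between the pads) lies 159 mm ahead of it; z points along the fingers, y is the direction in which the jaws open and shut (so a half turn about z gives the same grasp; the last joint's range is limited). The gripper opens to 92 mm and grips with 3 to 60 N. Pads are 19 mm wide; open, the fingers measure 130 mm over their backs; the gripper's body (75 mm by 190 mm) begins 47 mm behind the grasp point.
Start: joints at [-1.405, 0.434, 0.025, 1.573, -0.012, 1.134, -0.075], TCP at [0.166, 0.603, 0.405] pointing down, gripper open.
Joint ranges: [-2.62, 2.62], [-0.44, 2.09], [-1.27, 1.32], [0.08, 2.57], [-1.32, 4.46], [0.12, 2], [-2.74, 2.74]. Speed limits (rad/s): [2.22, 2.22, 3.01, 3.01, 3.14, 3.14, 3.14].

## Interface

Orientations are given as a rotation vector (axis times angle).
In Python, from cell import arm gives the robot as it stands. The module is installed in compiled form; this text tells all that it offers.
- The arm moves only by the tool move_arm, never from a script. Its argument "steps" is a list of rows, each a list of 4 numbers: the shift along the tool's x, y, z in mm, then the turn about the tool's z in rad. In form: [[x, y, z, twist], ...]. A call has 1 to 20 rows; each row is the pose to reach, as a shift and turn from the pose commanded when the call began, along the tool's axes at that moment; what a row does not reach only later rows make up. A row lasts 1/8 s, in which the tool goes at most 62.5 mm and 10.7 degrees, less where a joint would pass 70% of its speed; a pose out of reach is approached as far as the arm can. A call with a gripper value outside its range is refused whole. "grip" is the finger opening in mm, from 0 to 91.8, set as the call begins (left out, the last holds). The fingers move at their own pace and stop on an object; "grip_force" is the grip in N (left out, the last holds). Time passes only in rows, so rows that repeat a pose let the fingers close. It gives the time, the measured TCP pose, the force and the opening at its end, in the units of the state.
- arm.observe(): the state, without advancing time (a new reading comes with each control period).
- arm.get_image(name): name is "scene" or "top" or "wrist"; returns the picture (480x640x3 uint8, red, green, blue); there is no depth.
- arm.camera_info(name): a dict with "mtx" (3x3 intrinsics, pixels), "pose" (4x4, takes a point from camera to world coordinates); the wrist camera has in their place "T_tool_cam" (4x4, takes a point from camera to tool coordinates, whose origin is the TCP and whose axes are the flange's). Camera axes: x right, y down, z forward; pixel columns grow to the right and rows downward; lengths in m; the calibration is good to about 2 mm. A picture is of the moment at which its call begins: read the wrist's pose just before it. camera_info takes no time and is no camera call.
- arm.sign_off(): hands the job in, once; it reports no verdict.
The state is a dict: "clock": time; "joints": joint angles; "dq": joint speeds; "joint_efforts": joint torques, N m; "position": TCP position; "ee_rot": TCP orientation; "force": force on the tool from outside, world axes, zero at the start; "ft_torque": the same for the moment, N m; "width": opening from 0.0 (shut) to 1.0 (fully open).
Only numpy, scipy, OpenCV 4.12 (cv2) and the standard library are available. Lean on these libraries where they do the work, as an engineer would, in place of code of your own. Each camera call takes 0.05 s, during which the arm holds its last target.

## Task

Empty the used-vial dump unit: lift the steel basket off its hook stand and set it gently on the bench with its rim tucked under the lip of the unit's chute, centred on the chute and turned so that the legs of its handle do not bar the chute. Then pull the unit's sprung slide all the way out to its stop and hold it there until the three vials have run into the basket, and ease the slide fully home again without letting it snap back. Leave the basket standing there with the vials in it, and do not disturb the other things on the bench.

Things in the scene. Friction and masses are not known exactly. Their poses are not given: they have to be found in the camera images.
- dump_unit: Fixed white hopper unit, 60 (x) x 86 (y) x 178 mm high. Origin: centre of underside. Open-topped hopper (inside 52 x 78 mm) with the vials on a sprung slide that is its floor, 153 mm up. Slide pulls out along own +y. Below it a ramp, between cheeks 60 mm wide and 98 mm high, runs down along own -y to the chute lip. Foot flanges 6 mm high reach 60 mm either way in x.
- chute_mouth (a point): Middle of the chute lip, 100 mm along the unit's -y from its origin, 64 mm up; axes as the unit's. Lip underside 59 mm up, free below back to 45 mm from the unit's origin: the basket's 45 mm rim slides under, coming in from beyond the lip along the unit's +y. Centred 40 mm beyond the lip, its own x along the unit's y, it catches the vials, which shoot out along -y at up to 0.8 m/s.
- vial_slide (a joint): Travel of the sprung slide, m: 0 fully home, 0.078 out at its stop. Spring pull-back about 1.5 N home, 7 N at the stop; if let go it snaps home (it must not return faster than 0.5 m/s). The vials fall one after another as it comes out, the last one in the last quarter of the travel.
- slide_bar (a point): Centre of the slide's steel pull bar, 150.5 mm up, 94 mm along the unit's +y from its origin when home; axes as the unit's, moves with the slide. Bar 64 (x) x 10 (y) x 16 mm high on two arms 6 mm thick, leaving a loop 52 (x) x 46 mm (y) between bar and hopper wall, open above and below: fingers go down into it and hook the bar towards +y, or pinch the bar.
- hook_stand: Fixed stand with an upturned flat steel hook, on the left or the right of the bench. Origin on the bench below the hook's trough; own -x is the way the hook points. Grey foot 130 x 110 x 8 mm; post 14 x 24 mm, centred 87 mm along own +x, 232 mm high.
- hook_seat (a point): Middle of the floor of the hook's trough, 187 mm above the bench; axes as the stand's. Trough 32 mm long (x), 24 mm wide (y), with 4 mm thick upstands at both ends whose tips are 32 mm above this point.
- basket: Loose steel basket, 112 (x) x 108 (y) x 45 mm high, wall 4 mm, about 0.3 kg. Origin: centre of underside. Rigid handle over its middle in its yz plane: legs at y = +-56 mm, crossbar along y, 112 to 120 mm above the origin, and on it a black grip block 22 x 22 mm, 120 to 164 mm up. Hangs with the crossbar in the hook's trough, along the stand's y. Its +x and -x sides are open to the chute.
- vial0: Used glass vial with aluminium cap, 23 mm diameter, 46 mm long, 20 g, lying in the hopper along the unit's x. Origin: on its skin under the middle of its length (11.5 mm from its axis), x along its length.
- vial1: Used glass vial with aluminium cap, 23 mm diameter, 46 mm long, 20 g, lying in the hopper along the unit's x. Origin: on its skin under the middle of its length (11.5 mm from its axis), x along its length.
- vial2: Used glass vial with aluminium cap, 23 mm diameter, 46 mm long, 20 g, lying in the hopper along the unit's x. Origin: on its skin under the middle of its length (11.5 mm from its axis), x along its length.
- mixer: Fixed vortex mixer, white, 130 x 120 mm, 106 mm high, on the side of the bench where the hook stand is not. Origin: centre of its underside.
- reagent_bottle: Amber bottle, 64 mm diameter, 150 mm high. Leave alone. Origin: centre of underside.
- beaker: Glass beaker, 66 mm diameter, 85 mm high. Leave alone. Origin: centre of underside.
- carton: Cardboard carton 60 x 90 x 70 mm high. Leave alone. Origin: centre of underside.
- jar: Glass jar, 56 mm diameter, 60 mm high. Leave alone. Origin: centre of underside.
- screwdriver: Black-handled screwdriver lying flat, 160 mm long along its x. Leave alone. Origin: under it.
- dish: White ceramic dish, 64 mm diameter, 30 mm high. Leave alone. Origin: centre of underside.
There are look-alikes about, which are no part of the job. What is shaped like the vial0 but orange or pink is not meant.

How it is judged:
By the outcome, as a careful person would: the job done as asked, in the order asked, and still so for the second after the job is handed in, with the robot touching nothing.
It also fails if it takes over 69 s, if anything falls off the work surface, if the arm or the gripper's body presses on something with over 40 N, if the wrist force passes 120 N, or if a joint passes its speed limit or range.

## Working session

There is one attempt and no reset: what is moved stays moved. The work goes in short steps, Python scripts to look and compute and a tool call to move; the robot and the scene stay as the last step left them, time stands still between calls to the robot, and variables do not carry over. Pictures are saved under pics/ and viewed, and the job is handed in when it is done.

Besides the shell and the picture viewer there is one more tool, called after ">>>" in YAML: its name, and indented under it one key for each argument. move_arm: Moves the arm, as the interface text tells. Its arguments: {"type":"object","properties":{"steps":{"type":"array"},"grip":{"type":"number"},"grip_force":{"type":"number"}},"required":["steps"]}

```bash
mkdir -p pics
python3 - <<'E'
from cell import arm
import cv2
s=arm.observe();print({k:(v if not hasattr(v,'tolist') else v.tolist()) for k,v in s.items()})
for n in ['scene','top','wrist']:
    im=arm.get_image(n);cv2.imwrite(f'pics/{n}0.png',im[:,:,::-1])
    c=arm.camera_info(n);print(n,c)
E
```

```text
{'clock': 0.0, 'joints': [-1.4045806279844713, 0.4352065734107638, 0.024985282626156277, 1.574073665022724, -0.011592534165595261, 1.133996665500461, -0.07510904123458892], 'dq': [0.0009241849013681726, 0.0003552702025735712, 0.000654565234846095, -0.0013485885837780207, 0.00014848546469936632, 7.21837407752613e-05, 0.000817911804067428], 'joint_efforts': [0.0003653494786703959, -66.78391456604004, 0.9853342920541763, -31.446454524993896, -0.060416345950216055, 0.0429392047226429, 0.00018948533579532523], 'position': [0.16597134523779683, 0.6023261371179619, 0.40396416195973817], 'ee_rot': [-0.4211118003074754, -3.1131845108864757, 0.0024164158579406715], 'force': [-0.1936179471369282, 0.6073684983240786, -0.2297743773493634], 'ft_torque': [-0.03878879011528897, 0.015065131923276092, 0.02172291100717612], 'width': 0.9992964524357966}
scene {'mtx': array([[548.90832304,   0.        , 316.10909552],
       [  0.        , 548.90832304, 237.55919112],
       [  0.        ,   0.        ,   1.        ]]), 'pose': array([[-0.59023035,  0.68029146, -0.43454766,  1.05870232],
       [ 0.80720
[... 414 characters left out ...]
0.99981668, -0.01622813, -0.01016123,  0.01854494],
       [ 0.01245093, -0.14788803, -0.98892573,  1.17870297],
       [ 0.        ,  0.        ,  0.        ,  1.        ]])}
wrist {'mtx': array([[343.73687348,   0.        , 323.40216366],
       [  0.        , 343.73687348, 237.15097162],
       [  0.        ,   0.        ,   1.        ]]), 'T_tool_cam': array([[ 1.18342401e-03, -9.50660188e-01, -3.10231859e-01,
         8.42853408e-02],
       [ 9.99999106e-01,  1.31799287e-03, -2.24156207e-04,
        -1.25889132e-03],
       [ 6.21979761e-04, -3.10231317e-01,  9.50660898e-01,
         1.96733892e-02],
       [ 0.00000000e+00,  0.00000000e+00,  0.00000000e+00,
         1.00000000e+00]])}
```

View pics/scene0.png

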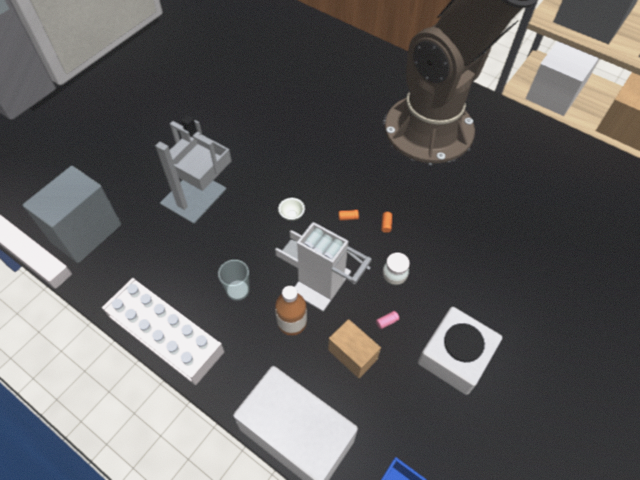

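View pics/top0.png

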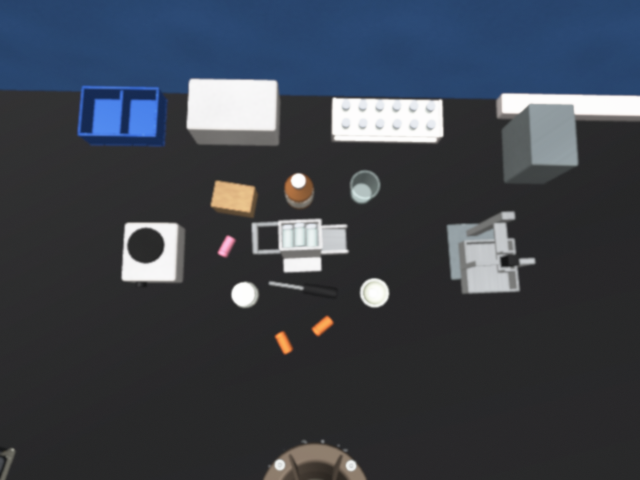

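View pics/wrist0.png

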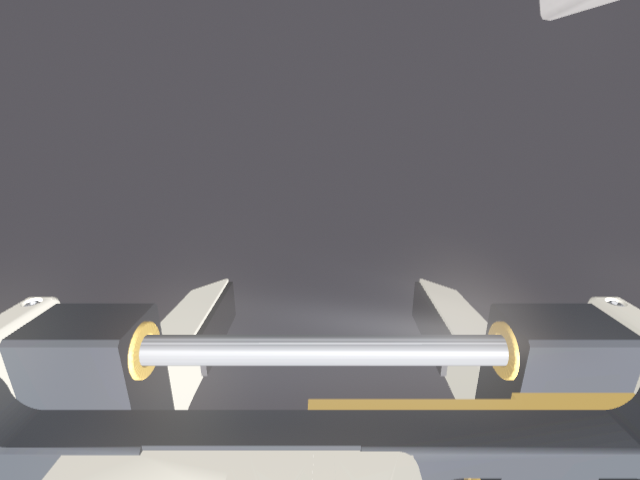

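```bash
cat > h.py <<'E'
import numpy as np,cv2
from scipy.spatial.transform import Rotation as R
from cell import arm
def cam(n,s=None):
    c=arm.camera_info(n);K=np.array(c['mtx'])
    if 'pose' in c: return K,np.array(c['pose'])
    s=s or arm.observe();T=np.eye(4);T[:3,:3]=R.from_rotvec(s['ee_rot']).as_matrix();T[:3,3]=s['position']
    return K,T@np.array(c['T_tool_cam'])
def ray(n,u,v,z,C=None):
    K,T=C or cam(n);d=T[:3,:3]@np.linalg.solve(K,[u,v,1]);o=T[:3,3]
    return o+d*(z-o[2])/d[2]
def proj(n,P,C=None):
    K,T=C or cam(n);P=np.atleast_2d(P);q=(P-T[:3,3])@T[:3,:3];p=q@K.T
    return p[:,:2]/p[:,2:]
def box(c,yaw,lo,hi):
    import itertools
    p=np.array(list(itertools.product(*zip(lo,hi))));a=np.array([[np.cos(yaw),-np.sin(yaw)],[np.sin(yaw),np.cos(yaw)]])
    p[:,:2]=p[:,:2]@a.T+np.array(c);return p
def draw(im,n,P,col,C=None):
    q=proj(n,P,C)
    for i,j in [(0,1),(0,2),(0,4),(1,3),(1,5),(2,3),(2,6),(3,7),(4,5),(4,6),(5,7),(6,7)]:
        cv2.line(im,tuple(int(x) for x in q[i]*8),tuple(int(x) for x in q[j]*8),col,1,cv2.LINE_AA,3)
E
python3 - <<'E'
import cv2
t=cv2.imread('pics/top0.png');s=cv2.imread('pics/scene0.png')
cv2.imwrite('pics/t_unit.png',cv2.resize(t[150:330,210:410],None,fx=4,fy=3.3333333,interpolation=cv2.INTER_CUBIC))
cv2.imwrite('pics/t_hook.png',cv2.resize(t[190:310,430:550],None,fx=5,fy=5,interpolation=cv2.INTER_CUBIC))
cv2.imwrite('pics/s_hook.png',cv2.resize(s[100:230,130:260],None,fx=4.5,fy=4.5,interpolation=cv2.INTER_CUBIC))
from h import *
for nm,u,v,z in [('hopper TL',279,221,.178),('TR',322,219,.178),('BL',281,250,.178),('BR',324,249,.178),('barmid',256,238,.158),('grip',509,261,.164),('bottle',298,181,.15),('beaker',365,186,.085),('dish',375,292,.03),('jar',245,294,.06),('sd l',270,284,.01),('sd r',337,293,.01)]:
    print(nm,ray('top',u,v,z).round(3))
E
```

```text
hopper TL [0.596 0.082 0.178]
TR [ 0.602 -0.006  0.178]
BL [0.537 0.077 0.178]
BR [ 0.54  -0.01   0.178]
barmid [0.563 0.13  0.158]
grip [ 0.523 -0.391  0.164]
bottle [0.688 0.046 0.15 ]
beaker [ 0.696 -0.104  0.085]
dish [ 0.461 -0.133  0.03 ]
jar [0.451 0.161 0.06 ]
sd l [0.477 0.11  0.01 ]
sd r [ 0.458 -0.047  0.01 ]
```

View pics/t_unit.png

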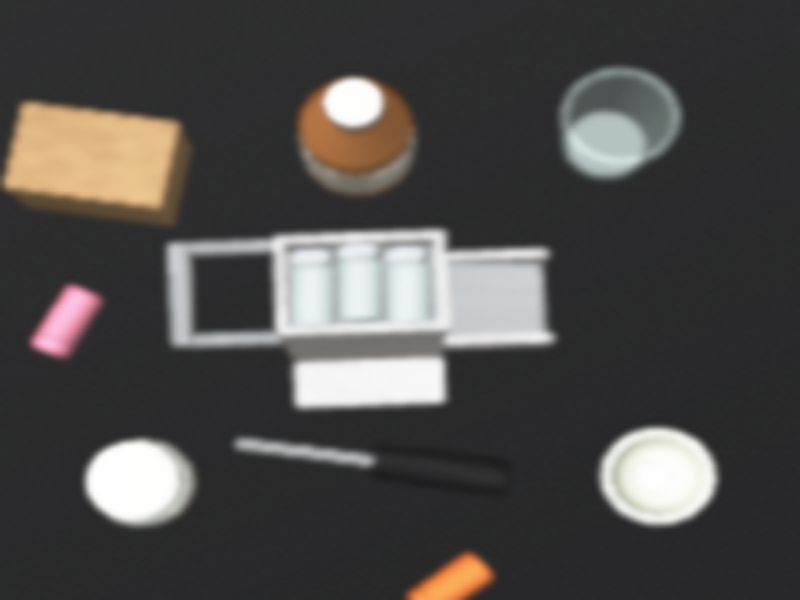

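View pics/t_hook.png

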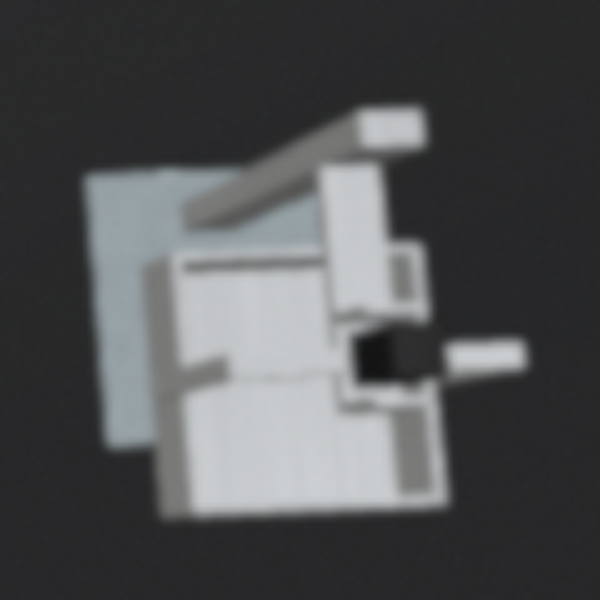

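View pics/s_hook.png

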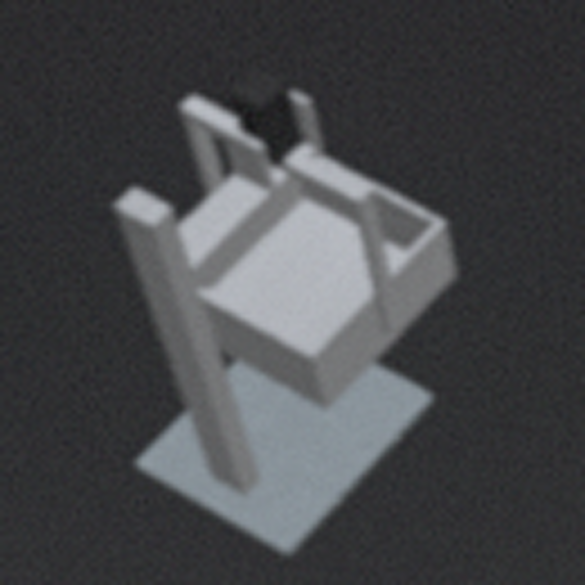

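```bash
cat > fit.py <<'E'
from h import *
from scipy.optimize import least_squares
def fit(pts,x0):
    # pts: (cam,u,v,(lx,ly,lz))
    Cs={n:cam(n) for n in ('top','scene')}
    def pos(x,l):
        c,s=np.cos(x[2]),np.sin(x[2]);return [x[0]+c*l[0]-s*l[1],x[1]+s*l[0]+c*l[1],l[2]]
    f=lambda x:np.concatenate([proj(n,pos(x,l),Cs[n])[0]-[u,v] for n,u,v,l in pts])
    r=least_squares(f,x0,loss='soft_l1');return r.x,f(r.x).reshape(-1,2).round(1)
tu=lambda U,V:((U+.5)/4-.5+210,(V+.5)/3.33333-.5+150)
th=lambda U,V:((U+.5)/5-.5+430,(V+.5)/5-.5+190)
sh=lambda U,V:((U+.5)/4.5-.5+130,(V+.5)/4.5-.5+100)
unit=[('top',*tu(273,238),(.03,.043,.178)),('top',*tu(446,231),(.03,-.043,.178)),('top',*tu(449,327),(-.03,-.043,.178)),('top',*tu(279,336),(-.03,.043,.178)),
('top',*tu(167,243),(.032,.099,.1585)),('top',*tu(171,347),(-.032,.099,.1585)),('top',*tu(295,408),(-.06,.043,.006)),('top',*tu(446,403),(-.06,-.043,.006))]
stand=[('top',*th(84,175),(.102,.055,.008)),('top',*th(106,447),(-.028,.055,.008)),('top',*th(359,110),(.094,.012,.232)),('top',*th(424,107),(.094,-.012,.232)),('top',*th(427,149),(.08,-.012,.232)),('top',*th(360,150),(.08,.012,.232)),
('top',*th(527,356),(0,-.060,.195)),('scene',*sh(135,463),(.102,.055,.008)),('scene',*sh(290,553),(.102-.13,.055,.008)) if 0 else ('scene',*sh(290,553),(.102,.055,.008))]
stand=[p for p in stand if p[0]=='top']
if __name__=='__main__':
    xu,r=fit(unit,[.569,.036,0]);print('unit',xu.round(4));print(r.tolist())
    xs,r=fit(stand,[.52,-.39,0]);print('stand',xs.round(4));print(r.tolist())
    np.save('xu.npy',xu);np.save('xs.npy',xs)
    for n in('top','scene'):
        im=cv2.imread(f'pics/{n}0.png');C=cam(n);k=4
        im=cv2.resize(im,None,fx=k,fy=k,interpolation=cv2.INTER_CUBIC);C=(np.diag([k,k,1])@C[0],C[1])
        for lo,hi in [((-.03,-.043,.153),(.03,.043,.178)),((-.032,.089,.1425),(.032,.099,.1585)),((-.06,-.043,0),(.06,.043,.006)),((-.03,-.1,.059),(.03,-.043,.064))]:
            draw(im,n,box(xu[:2],xu[2],lo,hi),(0,0,255),C)
        b=xu[:2]+.14*np.array([np.sin(xu[2]),-np.cos(xu[2])]);draw(im,n,box(b,xu[2]+np.pi/2,(-.056,-.06,0),(.056,.06,.045)),(255,255,0),C)
        for lo,hi in [((-.028,-.055,0),(.102,.055,.008)),((.08,-.012,0),(.094,.012,.232)),((-.056,-.054,.075),(.056,.054,.12)),((-.004,-.06,.187),(.004,.06,.195)),((-.011,-.011,.195),(.011,.011,.239))]:
            draw(im,n,box(xs[:2],xs[2],lo,hi),(0,255,0),C)
        sl={'top':[(480,1040,900,1720),(760,1240,1720,2200)],'scene':[(860,1300,1050,1650),(400,900,560,1000)]}[n]
        for i,(a,b_,c,d) in enumerate(sl):cv2.imwrite(f'pics/ov_{n}{i}.png',im[a:b_,c:d])
E
python3 fit.py
```

```text
unit [0.5686 0.0389 0.0623]
[[0.3, -0.0], [-0.8, 0.2], [-0.1, 0.5], [-0.1, -0.2], [0.3, 0.4], [0.3, -0.2], [0.6, -0.3], [-0.6, -0.5]]
stand [ 0.519  -0.3686  0.0293]
[[1.3, 2.3], [-0.1, 2.3], [0.4, -0.3], [-0.4, 0.2], [-0.4, -1.1], [0.7, -1.2], [-1.1, 0.1]]
```

```bash
cd pics; python3 -c "
import cv2,numpy as np
a=cv2.imread('ov_top0.png');a=cv2.resize(a,(800,546));cv2.imwrite('ov_top0s.png',a)"
```

```text
(no output)
```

View pics/ov_top0s.png

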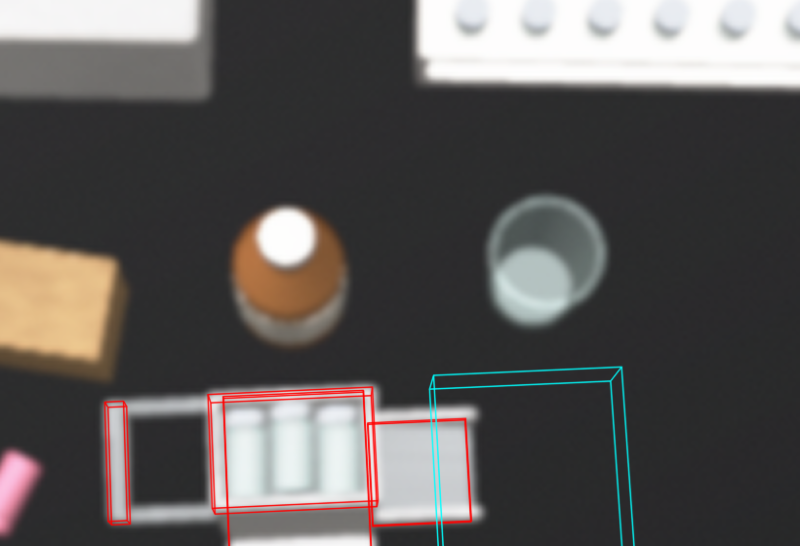

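View pics/ov_top1.png

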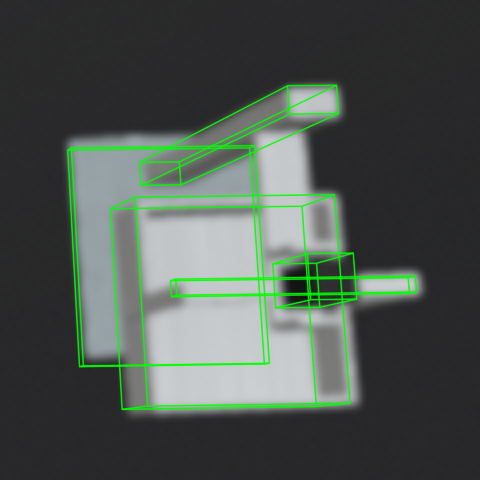

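View pics/ov_scene1.png

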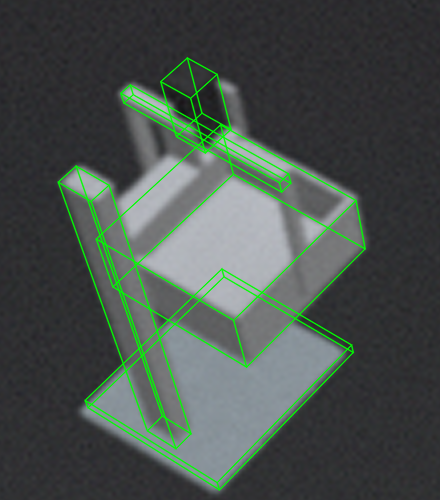

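View pics/ov_scene0.png

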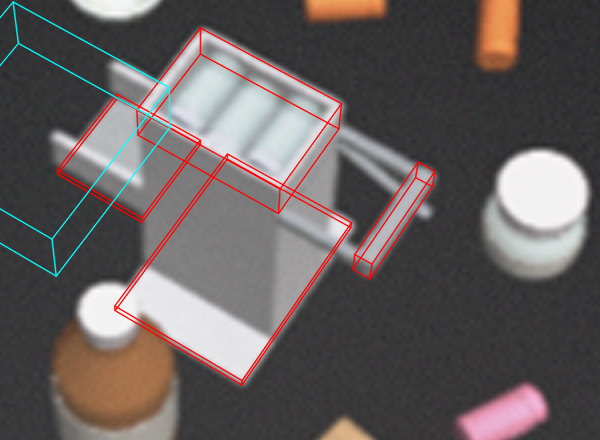

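Run:
```python
from fit import *
bk=[('top',*th(172,252),(.056,.054,.12)),('top',*th(425,243),(.056,-.054,.12)),('top',*th(448,507),(-.056,-.054,.12)),('top',*th(188,517),(-.056,.054,.12)),('top',*th(528,357),(0,-.06,.195)),('top',*th(228,368),(0,.06,.195))]
x,r=fit(bk,[.52,-.37,0]);print('basket',x.round(4),r.tolist())
post=[p for p in stand if p[3][2]==.232]
x,r=fit(post,[.52,-.37,0]);print('post',x.round(4),r.tolist())
a,b=ray('top',*th(84,175),.008),ray('top',*th(106,447),.008);d=a-b;print('foot',a,b,np.hypot(*d[:2]),np.arctan2(d[1],d[0]))
a,b=ray('top',*th(172,252),.12),ray('top',*th(188,517),.12);d=a-b;print(np.hypot(*d[:2]),np.arctan2(d[1],d[0]))
xu=np.load('xu.npy');s=arm.observe();Rm=R.from_rotvec(s['ee_rot']).as_matrix();print(Rm.round(4).tolist())
```

```text
basket [ 0.5176 -0.3708  0.0473] [[0.3, 0.3], [-0.5, 0.6], [-0.3, -0.1], [1.2, -0.5], [-0.2, 0.0], [-0.1, -0.3]]
post [ 0.5178 -0.3687  0.0328] [[0.3, 0.4], [-0.4, 0.8], [-0.5, -0.5], [0.6, -0.5]]
foot [ 0.62475512 -0.30752074  0.008     ] [ 0.4948887  -0.31471642  0.008     ] 0.1300656229997587 0.055351652966233095
0.11356582627574784 0.03013702547955667
[[-0.9641, 0.2657, -0.0002], [0.2657, 0.9641, -0.0012], [-0.0001, -0.0012, -1.0]]
```

```bash
cat >> h.py <<'E'
def shift(target,yawy=None,s=None):
    """mm shift in tool axes & twist; yawy = desired world angle of tool y (rad)"""
    s=s or arm.observe();Rm=R.from_rotvec(s['ee_rot']).as_matrix()
    d=Rm.T@(np.array(target)-s['position'])*1000
    t=None
    if yawy is not None:
        cur=np.arctan2(Rm[1,1],Rm[0,1]);t=-((yawy-cur+np.pi)%(2*np.pi)-np.pi)
    return d.round(1),t,
E
python3 - <<'E'
from h import *
print(shift((.5,.25,.46)),shift((.518,-.37,.46),np.radians(-87.2)))
E
```

```text
(array([-415.7, -251.1,  -55.5]), None) (array([-597.7, -844. ,  -54.8]), np.float64(2.8238415932370833))
```

>>> move_arm:
  steps:
    - [-52, -31, -55, 0.18]
    - [-104, -63, -55, 0.36]
    - [-156, -94, -55, 0.54]
    - [-208, -126, -55, 0.72]
    - [-260, -157, -55, 0.9]
    - [-312, -188, -55, 1.08]
    - [-364, -220, -55, 1.26]
    - [-416, -251, -55, 1.44]
    - [-434, -310, -55, 1.6]
    - [-452, -370, -55, 1.76]
    - [-470, -429, -55, 1.92]
    - [-488, -488, -55, 2.08]
    - [-506, -548, -55, 2.24]
    - [-525, -607, -55, 2.4]
    - [-543, -666, -55, 2.55]
    - [-561, -725, -55, 2.68]
    - [-580, -785, -55, 2.78]
    - [-598, -844, -55, 2.824]
    - [-598, -844, -55, 2.824]
    - [-598, -844, -55, 2.824]
  grip: 60

```text
clock: 2.65
position: [0.5183, -0.3699, 0.4591]
ee_rot: [-3.14, -0.076, 0.001]
force: [0.3, 0.4, 0.3]
width: 0.654
```

Run:
```python
from h import *
s=arm.observe();print(s['clock'],s['position'],s['joints'],R.from_rotvec(s['ee_rot']).as_matrix().round(3).tolist())
im=arm.get_image('wrist');cv2.imwrite('pics/w1.png',im[:,:,::-1]);C=cam('wrist',s)
im=im[:,:,::-1].copy();xs=(.518,-.37)
for lo,hi in [((-.056,-.054,.075),(.056,.054,.12)),((-.004,-.06,.187),(.004,.06,.195)),((-.011,-.011,.195),(.011,.011,.239))]:
    draw(im,'wrist',box(xs,.05,lo,hi),(0,255,0),C)
cv2.imwrite('pics/w1o.png',im)
```

```text
2.65 [ 0.51831796 -0.36988103  0.45914789] [-0.02625694  0.52649589  0.90889288  1.50955253 -0.42240512  1.31374027
 -0.59702075] [[0.999, 0.048, -0.001], [0.048, -0.999, 0.001], [-0.001, -0.001, -1.0]]
```

View pics/w1o.png

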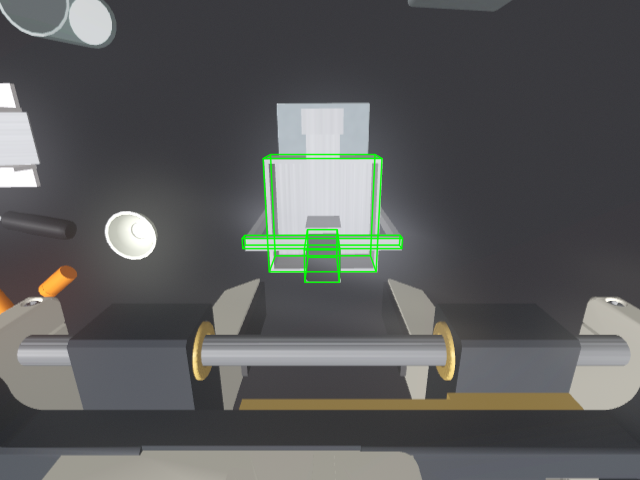

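Run:
```python
import cv2,numpy as np
a=cv2.imread('pics/w1.png')[90:310,220:430];b=cv2.imread('pics/w1o.png')[90:310,220:430]
cv2.imwrite('pics/w1z.png',cv2.resize(np.hstack([a,b]),None,fx=1.9,fy=1.9,interpolation=cv2.INTER_CUBIC))
```

```text
(no output)
```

View pics/w1z.png

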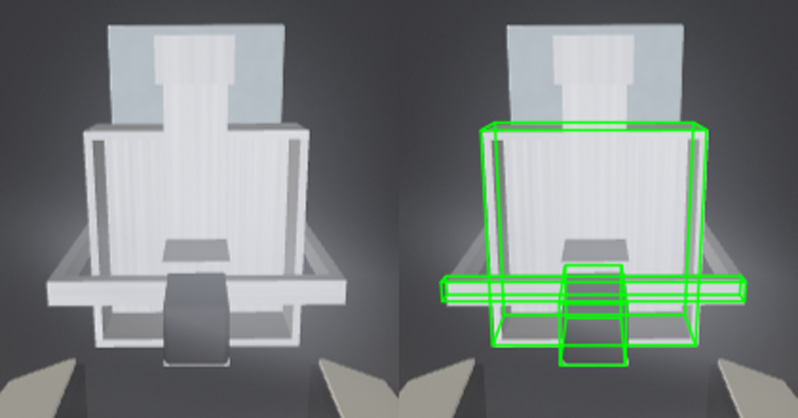

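>>> move_arm:
  steps:
    - [0, 1, 20, 0]
    - [0, 1, 40, 0]
    - [0, 1, 60, 0]
    - [0, 1, 72, 0]
    - [0, 1, 78, 0]
    - [0, 1, 81, 0]
    - [0, 1, 81, 0]

```text
clock: 3.58
position: [0.5184, -0.371, 0.3791]
ee_rot: [3.14, 0.077, 0.001]
force: [0.4, 0.1, 0.6]
width: 0.651
```

>>> move_arm:
  steps:
    - [0, 0, 0, 0]
    - [0, 0, 0, 0]
    - [0, 0, 0, 0]
    - [0, 0, 0, 0]
    - [0, 0, 0, 0]
    - [0, 0, 0, 0]
  grip: 10
  grip_force: 35

```text
clock: 4.32
position: [0.5185, -0.3706, 0.3788]
ee_rot: [-3.14, -0.077, -0.0]
force: [-0.3, 2.3, 4.1]
width: 0.238
```

Run:
```python
from h import *
s=arm.observe();print(s['clock'],s['position'],s['width'],s['force'])
im=arm.get_image('wrist')[:,:,::-1];cv2.imwrite('pics/w2.png',im)
im=arm.get_image('scene')[:,:,::-1];cv2.imwrite('pics/s2.png',cv2.resize(im[40:240,100:300],None,fx=3,fy=3,interpolation=cv2.INTER_CUBIC))
```

```text
4.325 [ 0.51848683 -0.37064838  0.37877613] 0.23808333906642165 [-0.25013658  2.32952123  4.12017939]
```

View pics/w2.png

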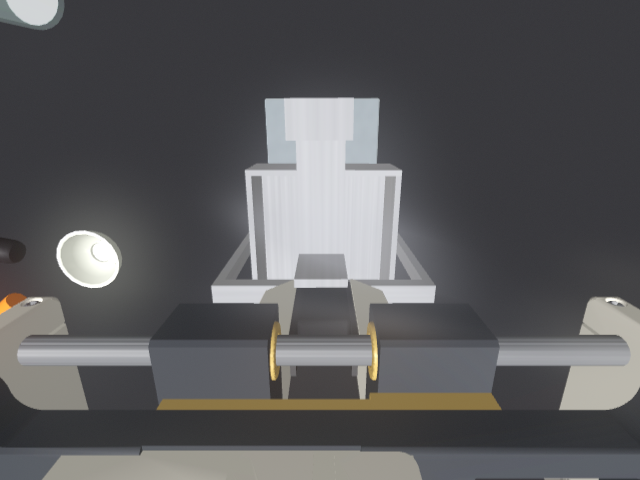

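View pics/s2.png

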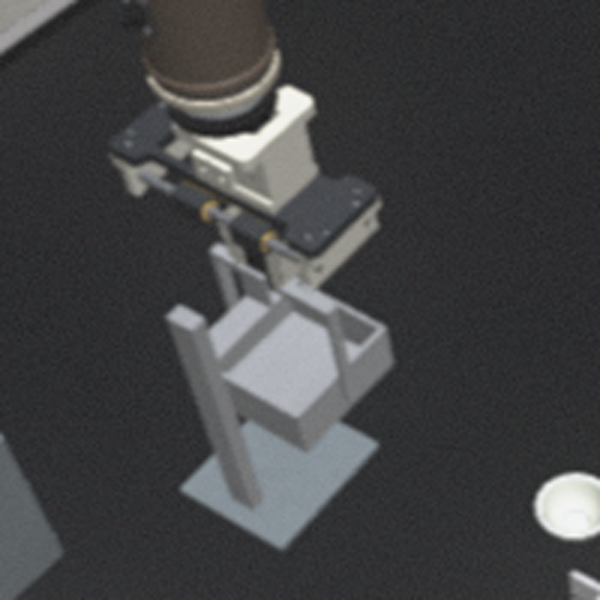

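>>> move_arm:
  steps:
    - [0, 0, -3, 0]
    - [0, 0, -9, 0]
    - [0, 0, -18, 0]
    - [0, 0, -28, 0]
    - [0, 0, -38, 0]
    - [0, 0, -46, 0]
    - [0, 0, -52, 0]
    - [0, 0, -55, 0]
    - [0, 0, -55, 0]

```text
clock: 5.55
position: [0.5184, -0.371, 0.4338]
ee_rot: [-3.141, -0.077, -0.0]
force: [0.0, 0.8, -4.0]
width: 0.237
```

Run:
```python
from h import *
s=arm.observe();print(s['clock'],s['position'],s['width'],s['force'],s['joints'].round(2) if hasattr(s['joints'],'round') else s['joints'])
im=arm.get_image('scene')[:,:,::-1];cv2.imwrite('pics/s3.png',cv2.resize(im[40:240,100:300],None,fx=3,fy=3,interpolation=cv2.INTER_CUBIC))
```

```text
5.55 [ 0.51836204 -0.37096793  0.43375673] 0.23698964194702055 [ 0.01915707  0.8198071  -4.01909293] [-0.02  0.54  0.9   1.55 -0.44  1.26 -0.58]
```

View pics/s3.png

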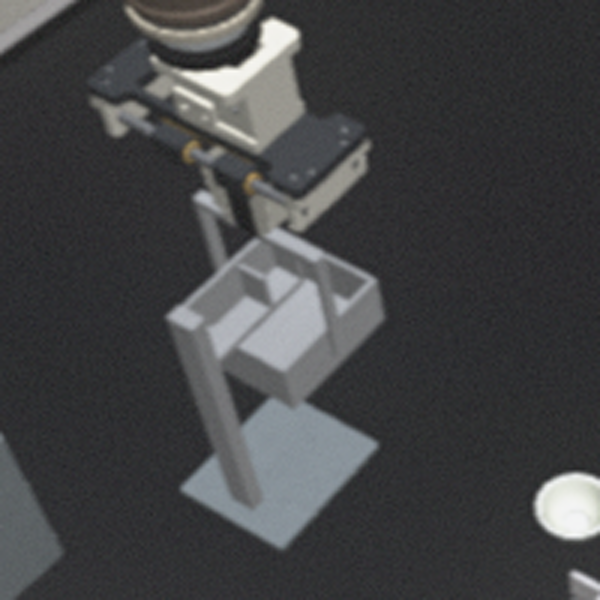

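>>> move_arm:
  steps:
    - [-8, 0, 0, 0]
    - [-24, 0, 0, 0]
    - [-44, 0, 0, 0]
    - [-66, 0, 0, 0]
    - [-86, 0, 0, 0]
    - [-100, -6, 0, 0]
    - [-108, -24, 0, -0.04]
    - [-106, -48, 0, -0.14]
    - [-102, -74, 0, -0.26]
    - [-97, -100, 0, -0.4]
    - [-90, -126, 0, -0.54]
    - [-80, -150, 0, -0.68]
    - [-62, -166, 0, -0.82]
    - [-40, -176, 0, -0.96]
    - [-16, -184, 0, -1.1]
    - [8, -192, 0, -1.24]
    - [32, -200, 0, -1.38]
    - [54, -206, 0, -1.5]
    - [68, -210, 0, -1.57]
    - [72, -212, 0, -1.585]

```text
clock: 8.1
position: [0.5802, -0.1551, 0.4335]
ee_rot: [-2.149, -2.291, 0.0]
force: [-0.4, -0.4, -3.9]
width: 0.236
```

```bash
cat > look.py <<'E'
from h import *
import sys
tag=sys.argv[1]
s=arm.observe();Rm=R.from_rotvec(s['ee_rot']).as_matrix()
print(s['clock'],s['position'].round(4) if hasattr(s['position'],'round') else s['position'],np.degrees(np.arctan2(Rm[1,1],Rm[0,1])),Rm[:,2].round(4),s['width'],s['force'],np.round(s['joints'],2))
xu=np.load('xu.npy')
for n in('top','scene'):
    im=arm.get_image(n)[:,:,::-1];cv2.imwrite(f'pics/{n}_{tag}.png',im)
    a=im[150:310,200:410] if n=='top' else im[180:330,180:390]
    cv2.imwrite(f'pics/{n}_{tag}z.png',cv2.resize(a,None,fx=3.7,fy=3.7,interpolation=cv2.INTER_CUBIC))
print('to pre',shift((xu[0]+.195*np.sin(xu[2]),xu[1]-.195*np.cos(xu[2]),s['position'][2]),xu[2]))
print('to final',shift((xu[0]+.14*np.sin(xu[2]),xu[1]-.14*np.cos(xu[2]),s['position'][2]),xu[2]))
E
python3 look.py a
```

```text
8.1 [ 0.5802 -0.1551  0.4335] 3.676325298689521 [-2.e-04 -1.e-04 -1.e+00] 0.2358108729050988 [-0.43876327 -0.42816963 -3.9027048 ] [-0.21  0.4   0.55  1.63 -0.22  1.18  0.45]
to pre (array([-0.3,  1. ,  0.1]), np.float64(7.127105288162738e-05))
to final (array([54.7,  1. ,  0.1]), np.float64(7.127105288162738e-05))
```

View pics/scene_az.png

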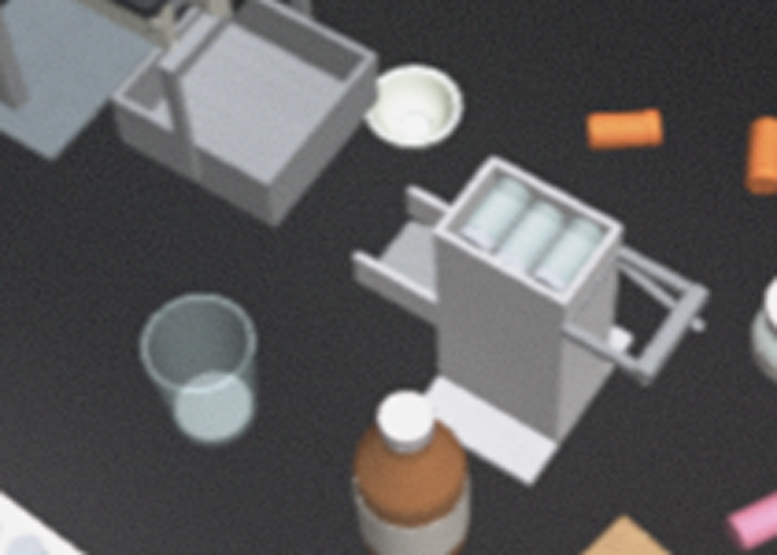

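View pics/top_az.png

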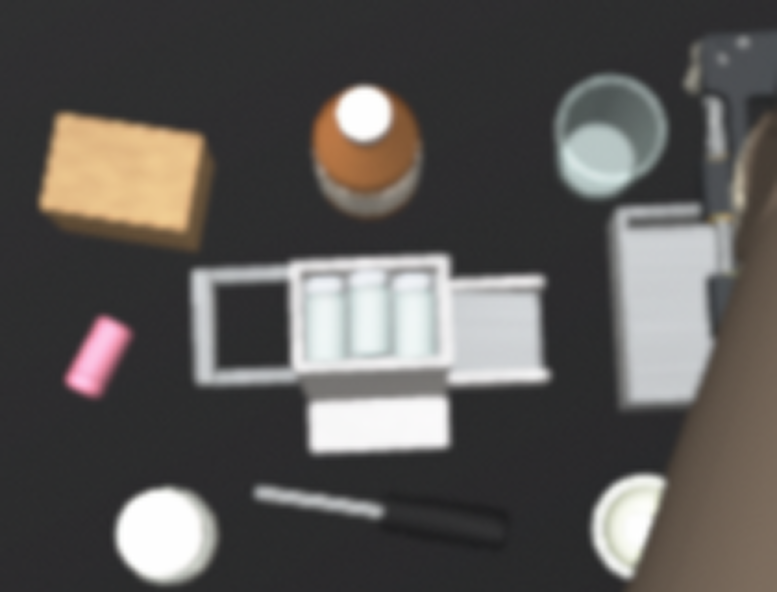

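```bash
cat > ovb.py <<'E'
from h import *
def ovb(tag,c,yaw,z,win={'top':(150,310,250,460),'scene':(150,300,130,340)}):
    for n in('top','scene'):
        im=cv2.imread(f'pics/{n}_{tag}.png');a,b,l,r=win[n];k=3.7
        im=cv2.resize(im[a:b,l:r],None,fx=k,fy=k,interpolation=cv2.INTER_CUBIC)
        K,T=cam(n);M=np.array([[k,0,-l*k+k/2-.5],[0,k,-a*k+k/2-.5],[0,0,1]]);C=(M@K,T)
        for lo,hi in [((-.056,-.054,z),(.056,.054,z+.045)),((-.004,-.06,z+.112),(.004,.06,z+.12))]:
            draw(im,n,box(c,yaw,lo,hi),(0,255,0),C)
        xu=np.load('xu.npy');draw(im,n,box(xu[:2],xu[2],(-.03,-.1,.059),(.03,-.043,.064)),(0,0,255),C)
        cv2.imwrite(f'pics/{n}_{tag}o.png',im)
E
python3 -c "
from ovb import *
ovb('a',(.5802,-.1551),np.radians(93.676),.130)"
```

```text
(no output)
```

View pics/scene_ao.png

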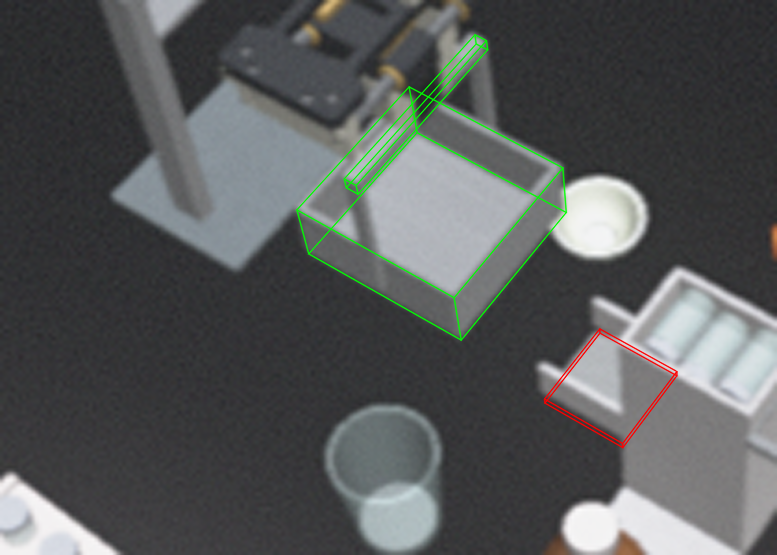

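View pics/top_ao.png

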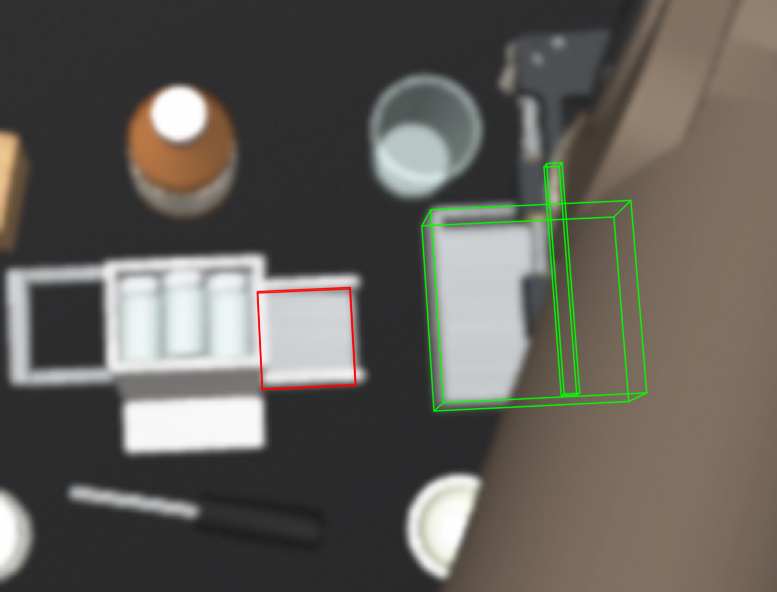

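>>> move_arm:
  steps:
    - [0, 1, 6, 0]
    - [0, 1, 18, 0]
    - [0, 1, 36, 0]
    - [0, 1, 56, 0]
    - [0, 1, 76, 0]
    - [0, 1, 94, 0]
    - [0, 1, 108, 0]
    - [0, 1, 118, 0]
    - [0, 1, 124, 0]
    - [0, 1, 126, 0]
    - [0, 1, 126, 0]

```text
clock: 9.57
position: [0.5811, -0.1557, 0.308]
ee_rot: [2.15, 2.29, 0.0]
force: [0.4, 0.7, -2.8]
width: 0.236
```

```bash
python3 look.py b; python3 -c "
from ovb import *
s=arm.observe()
ovb('b',s['position'][:2],np.radians(93.6),s['position'][2]-.3038)"
```

```text
9.575 [ 0.5811 -0.1557  0.308 ] 3.6037357298977732 [ 5.e-04 -1.e-04 -1.e+00] 0.235806384234027 [ 0.37730303  0.65340221 -2.77440877] [-0.17  0.52  0.5   1.78 -0.3   0.92  0.52]
to pre (array([ 0.1, -0.4,  0.2]), np.float64(0.0006376162118617579))
to final (array([55.1, -0.3,  0.2]), np.float64(0.0006376162118617579))
```

View pics/scene_bo.png

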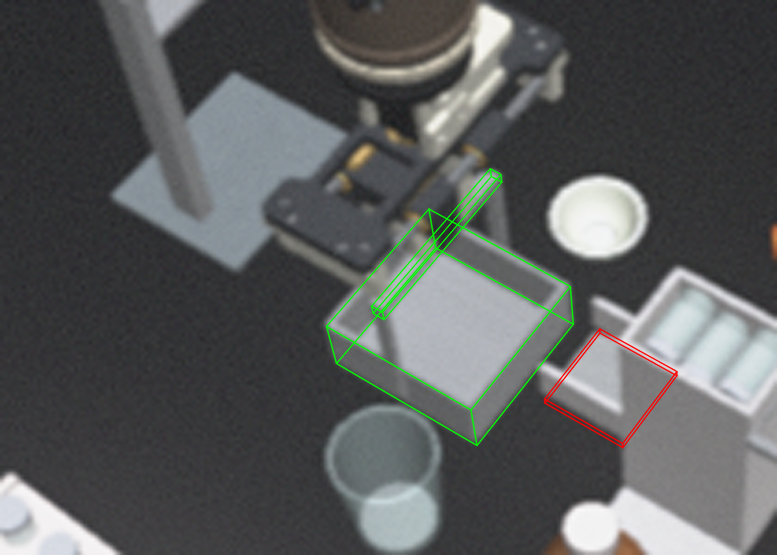

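>>> move_arm:
  steps:
    - [4, 0, 0, 0]
    - [12, 0, 0, 0]
    - [22, 0, 0, 0]
    - [32, 0, 0, 0]
    - [42, 0, 0, 0]
    - [50, 0, 0, 0]
    - [54, 0, 0, 0]
    - [55, 0, 0, 0]
    - [55, 0, 0, 0]
    - [55, 0, 2, 0]
    - [55, 0, 3.5, 0]
    - [55, 0, 4.5, 0]
    - [55, 0, 4.5, 0]

```text
clock: 11.3
position: [0.5774, -0.1011, 0.3038]
ee_rot: [-2.151, -2.29, -0.0]
force: [-3.0, 0.5, 3.9]
width: 0.237
```

```bash
python3 look.py c; python3 -c "
from ovb import *
s=arm.observe()
ovb('c',s['position'][:2],np.radians(93.6),s['position'][2]-.3038)"
```

```text
11.3 [ 0.5774 -0.1011  0.3038] 3.582286884238296 [ 1.e-04  2.e-04 -1.e+00] 0.2365290284092911 [-3.02199568  0.48923011  3.9067519 ] [-0.27  0.5   0.5   1.82 -0.3   0.89  0.43]
to pre (array([-54.7,  -0. ,  -0. ]), np.float64(0.0002001722520592608))
to final (array([ 0.3, -0. ,  0. ]), np.float64(0.0002001722520592608))
```

View pics/scene_co.png

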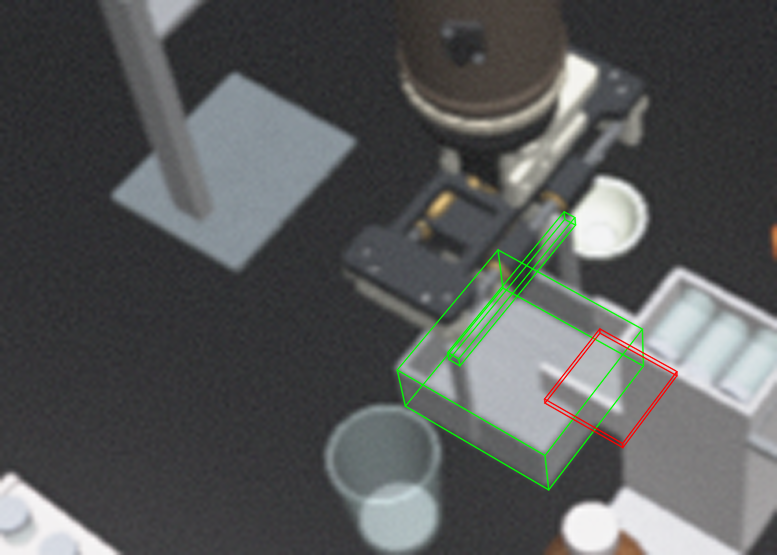

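View pics/top_co.png

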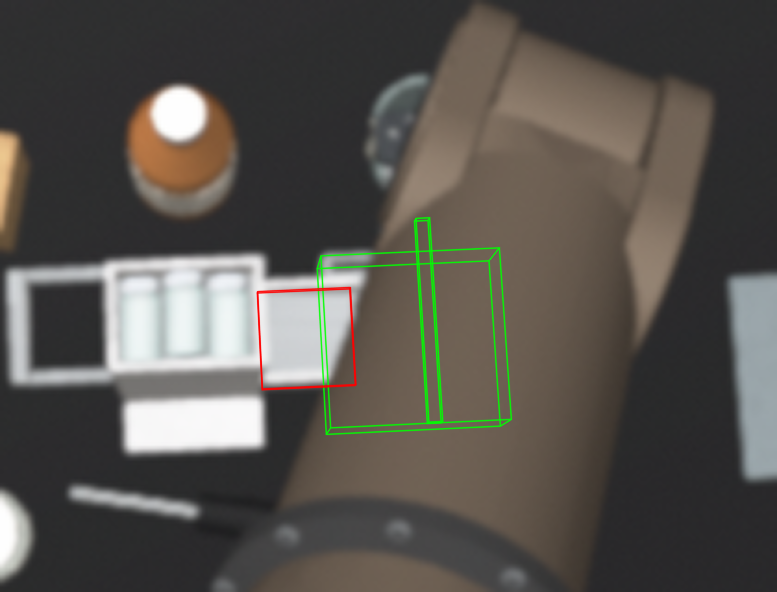

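>>> move_arm:
  steps:
    - [0, 0, 0, 0]
    - [0, 0, 0, 0]
    - [0, 0, 0, 0]
    - [0, 0, 0, 0]
  grip: 45

```text
clock: 11.9
position: [0.5776, -0.1007, 0.3032]
ee_rot: [2.15, 2.29, 0.0]
force: [-1.1, -1.0, -0.3]
width: 0.487
```

>>> move_arm:
  steps:
    - [0, 0, -10, 0]
    - [0, 0, -30, 0]
    - [0, 0, -60, 0]
    - [0, 0, -95, 0]
    - [0, 0, -130, 0]
    - [0, 0, -150, 0]
    - [0, 0, -150, 0]

```text
clock: 12.78
position: [0.5777, -0.1011, 0.4553]
ee_rot: [2.149, 2.288, 0.004]
force: [-0.1, 0.5, -0.4]
width: 0.49
```

```bash
python3 look.py d
python3 - <<'E'
from ovb import *
ovb('d',(.5774,-.1011),np.radians(93.6),0)
xu=np.load('xu.npy');u=np.array([-np.sin(xu[2]),np.cos(xu[2])])
b=xu[:2]+.094*u;print(b)
print(shift((*b,.45),xu[2]-np.pi/2),shift((*b,.45),xu[2]+np.pi/2),shift((*b,.332)))
E
```

```text
12.775 [ 0.5777 -0.1011  0.4553] 3.597305926862351 [ 3.7e-03 -1.0e-04 -1.0e+00] 0.49043249504661657 [-0.06190869  0.52772996 -0.40404029] [-0.32  0.36  0.56  1.63 -0.2   1.21  0.35]
to pre (array([-55.1,   0. ,  -2.3]), np.float64(0.0007027563351909016))
to final (array([-0.1,  0.1, -2.3]), np.float64(0.0007027563351909016))
[0.56276408 0.13276458]
(array([2.339e+02, 2.000e-01, 3.000e+00]), np.float64(1.5714990831300877)) (array([2.339e+02, 2.000e-01, 3.000e+00]), np.float64(-1.5700935704597052)) (array([2.339e+02, 2.000e-01, 1.210e+02]), None)
```

View pics/scene_do.png

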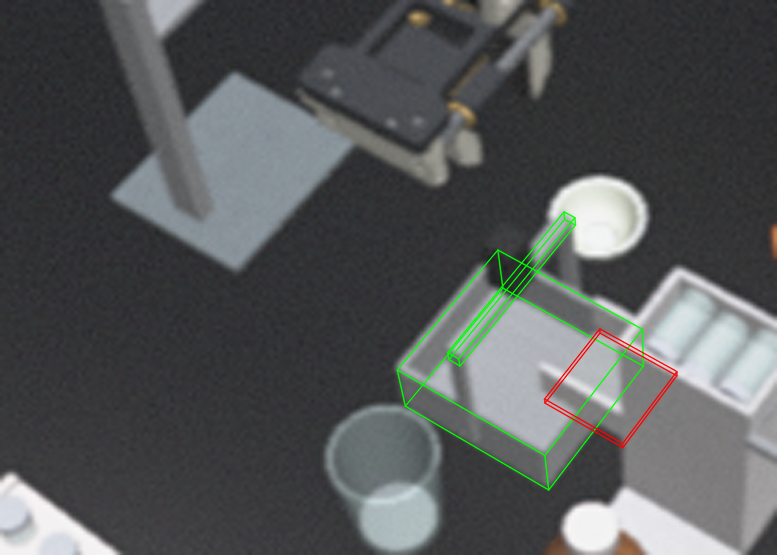

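View pics/top_do.png

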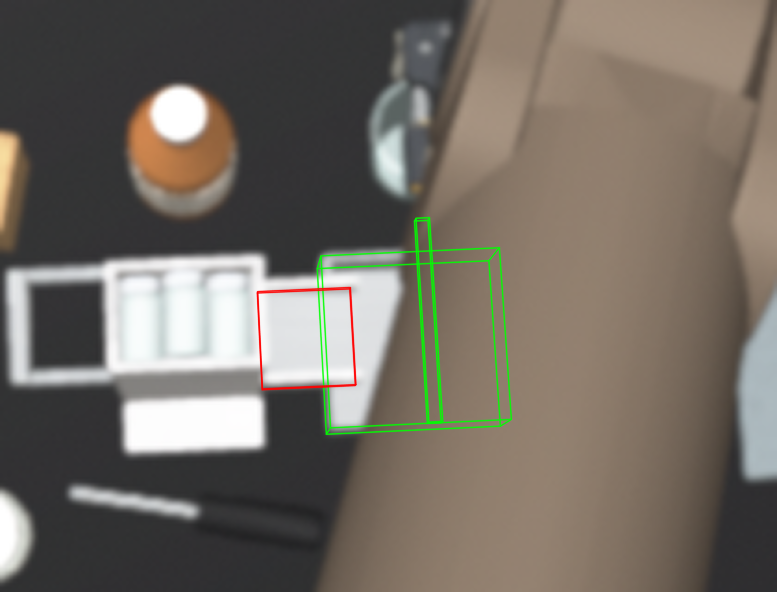

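>>> move_arm:
  steps:
    - [12, 0, 0, -0.1]
    - [34, 0, 0, -0.26]
    - [58, 0, 1, -0.43]
    - [84, 0, 1, -0.6]
    - [110, 0, 2, -0.77]
    - [136, 0, 2, -0.94]
    - [162, 0, 3, -1.11]
    - [188, 0, 3, -1.28]
    - [212, 0, 3, -1.43]
    - [228, 0, 3, -1.54]
    - [234, 0, 3, -1.57]
    - [234, 0, 3, -1.57]
    - [234, 0, 3, -1.57]
  grip: 40

```text
clock: 14.5
position: [0.5629, 0.1318, 0.45]
ee_rot: [0.093, -3.14, 0.001]
force: [-0.4, 0.2, 0.8]
width: 0.434
```

```bash
cat > wbar.py <<'E'
from h import *
import sys
s=arm.observe();Rm=R.from_rotvec(s['ee_rot']).as_matrix()
print(s['clock'],np.round(s['position'],4),np.degrees(np.arctan2(Rm[1,1],Rm[0,1])),Rm[:,2].round(4),s['width'],s['force'],np.round(s['joints'],2))
im=arm.get_image('wrist')[:,:,::-1].copy();cv2.imwrite(f'pics/w_{sys.argv[1]}.png',im);C=cam('wrist',s)
xu=np.load('xu.npy');d=float(sys.argv[2])
for lo,hi in [((-.03,-.043,.153),(.03,.043,.178)),((-.032,.089+d,.1425),(.032,.099+d,.1585))]:draw(im,'wrist',box(xu[:2],xu[2],lo,hi),(0,0,255),C)
cv2.imwrite(f'pics/w_{sys.argv[1]}o.png',im)
b=xu[:2]+.094*np.array([-np.sin(xu[2]),np.cos(xu[2])]);print(shift((*b,.316),xu[2]+np.pi/2))
E
python3 wbar.py e 0;python3 look.py e >/dev/null
```

```text
14.5 [0.5629 0.1318 0.45  ] 93.40270850747821 [-3.e-04 -6.e-04 -1.e+00] 0.4337239669796847 [-0.40088838  0.17884767  0.84378281] [-0.45  0.32  0.17  1.63 -0.06  1.19  1.36]
(array([1.000e-01, 1.000e+00, 1.341e+02]), np.float64(-0.002617513259740356))
```

View pics/w_eo.png

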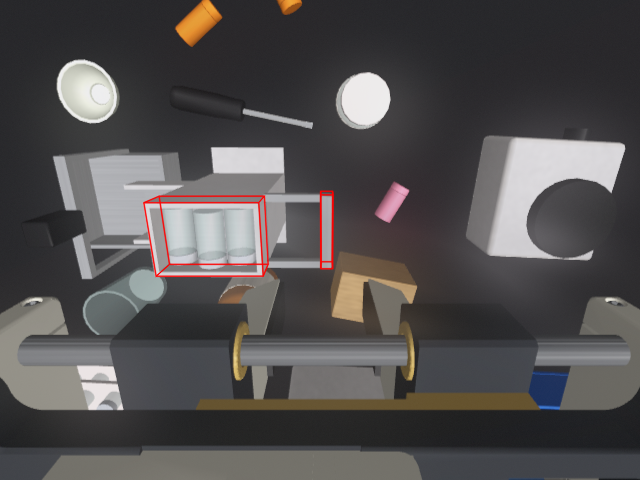

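View pics/top_e.png

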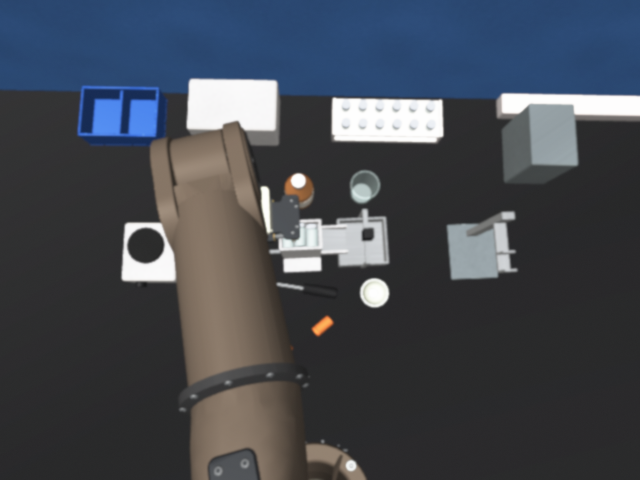

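```bash
python3 -c "
from ovb import *
ovb('e',(.5774,-.1011),np.radians(93.6),0)"
```

```text
(no output)
```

View pics/top_eo.png

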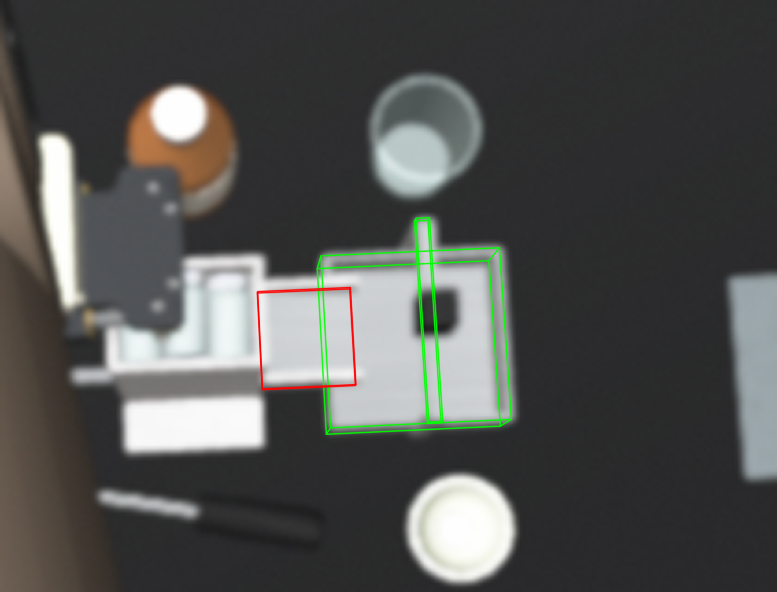

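>>> move_arm:
  steps:
    - [0, 1, 12, 0]
    - [0, 1, 32, 0]
    - [0, 1, 56, 0]
    - [0, 1, 80, 0]
    - [0, 1, 102, 0]
    - [0, 1, 118, 0]
    - [0, 1, 128, 0]
    - [0, 1, 134, 0]
    - [0, 1, 134, 0]

```text
clock: 15.78
position: [0.5628, 0.1338, 0.3162]
ee_rot: [0.097, -3.14, -0.0]
force: [-0.1, 0.4, -0.3]
width: 0.435
```

>>> move_arm:
  steps:
    - [0, 0, 0, 0]
    - [0, 0, 0, 0]
    - [0, 0, 0, 0]
    - [0, 0, 0, 0]
    - [0, 0, 0, 0]
  grip: 2
  grip_force: 40

```text
clock: 16.4
position: [0.5628, 0.1336, 0.3165]
ee_rot: [-0.097, 3.14, -0.0]
force: [-0.7, -1.4, 3.3]
width: 0.108
```

```bash
python3 wbar.py f 0
```

```text
16.4 [0.5628 0.1336 0.3165] 93.53785810436776 [ 3.e-04 -0.e+00 -1.e+00] 0.1082261387521657 [-0.65593631 -1.42805583  3.31950086] [-0.43  0.45  0.14  1.8  -0.08  0.9   1.38]
(array([ 0.1, -0.8,  0.4]), np.float64(-0.0004998050321001202))
```

View pics/w_f.png

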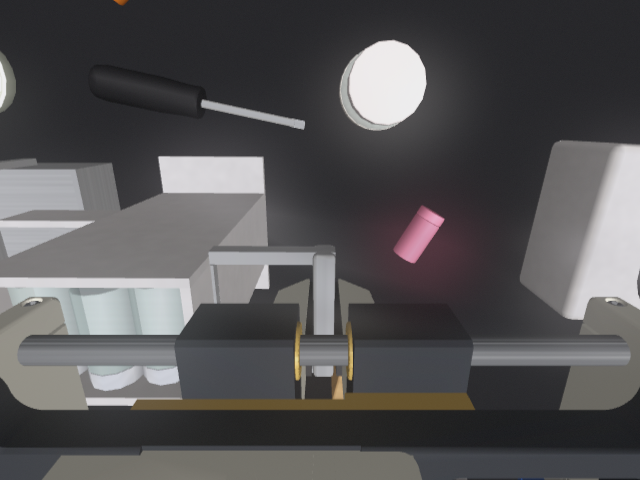

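>>> move_arm:
  steps:
    - [0, 2, 0, 0]
    - [0, 6, 0, 0]
    - [0, 11, 0, 0]
    - [0, 16, 0, 0]
    - [0, 21, 0, 0]
    - [0, 26, 0, 0]
    - [0, 31, 0, 0]
    - [0, 36, 0, 0]
    - [0, 41, 0, 0]
    - [0, 46, 0, 0]
    - [0, 51, 0, 0]
    - [0, 56, 0, 0]
    - [0, 61, 0, 0]
    - [0, 65, 0, 0]
    - [0, 69, 0, 0]
    - [0, 72, 0, 0]
    - [0, 72, 0, 0]

```text
clock: 18.58
position: [0.5587, 0.2051, 0.3164]
ee_rot: [-0.097, 3.139, -0.002]
force: [1.6, -5.6, 5.4]
width: 0.105
```

```bash
python3 look.py g|head -1
```

```text
18.575 [0.5587 0.2051 0.3164] 93.52642976528789 [ 9.0e-04 -1.2e-03 -1.0e+00] 0.10485728441648756 [ 1.59954545 -5.61138062  5.40491305] [-0.54  0.47  0.14  1.76 -0.08  0.91  1.26]
```

View pics/scene_gz.png

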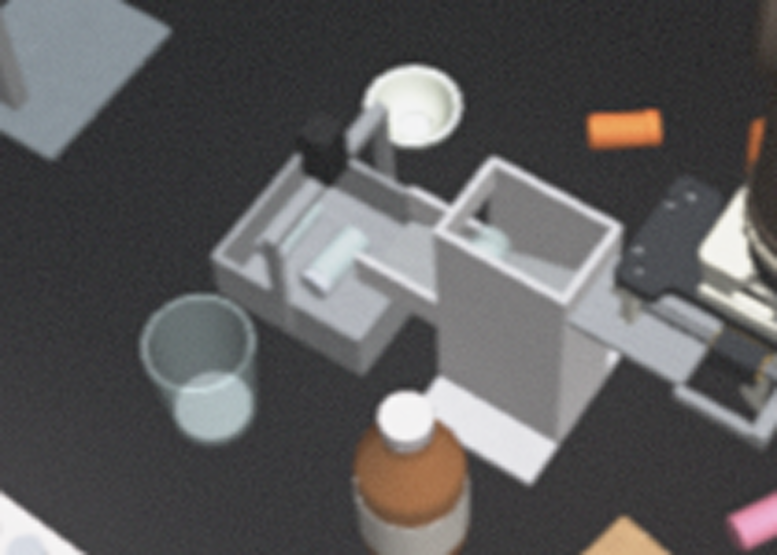

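>>> move_arm:
  steps:
    - [0, 2, 0, 0]
    - [0, 4, 0, 0]
    - [0, 5.5, 0, 0]
    - [0, 6.5, 0, 0]
    - [0, 7.5, 0, 0]
    - [0, 7.5, 0, 0]
    - [0, 7.5, 0, 0]
    - [0, 7.5, 0, 0]

```text
clock: 19.68
position: [0.5583, 0.2119, 0.3164]
ee_rot: [-0.095, 3.139, -0.003]
force: [1.1, -7.2, 6.2]
width: 0.107
```

```bash
python3 look.py h|head -1
```

```text
19.675 [0.5583 0.2119 0.3164] 93.48313776760759 [ 8.0e-04 -1.8e-03 -1.0e+00] 0.10715966993847272 [ 1.08808639 -7.23662485  6.17033031] [-0.55  0.47  0.14  1.76 -0.08  0.92  1.25]
```

View pics/scene_hz.png

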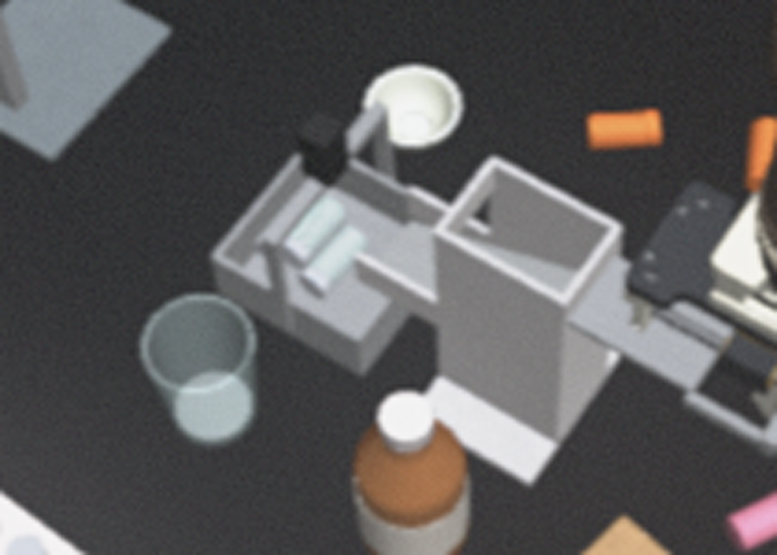

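>>> move_arm:
  steps:
    - [0, 1, 0, 0]
    - [0, 2, 0, 0]
    - [0, 2, 0, 0]
    - [0, 2, 0, 0]
    - [0, 2, 0, 0]
    - [0, 2, 0, 0]

```text
clock: 20.52
position: [0.5583, 0.2124, 0.3164]
ee_rot: [-0.093, 3.14, -0.006]
force: [-0.2, -12.4, 8.1]
width: 0.106
```

```bash
python3 look.py i|head -1
```

```text
20.525 [0.5583 0.2124 0.3164] 93.40813478246795 [ 5.0e-04 -3.8e-03 -1.0e+00] 0.10609523676180307 [ -0.18739016 -12.40578248   8.11436601] [-0.55  0.47  0.14  1.76 -0.07  0.92  1.25]
```

View pics/scene_iz.png

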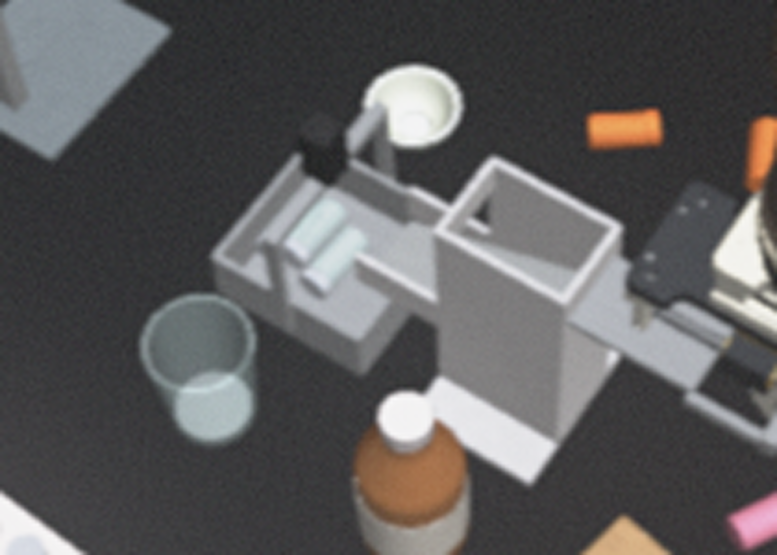

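View pics/top_iz.png

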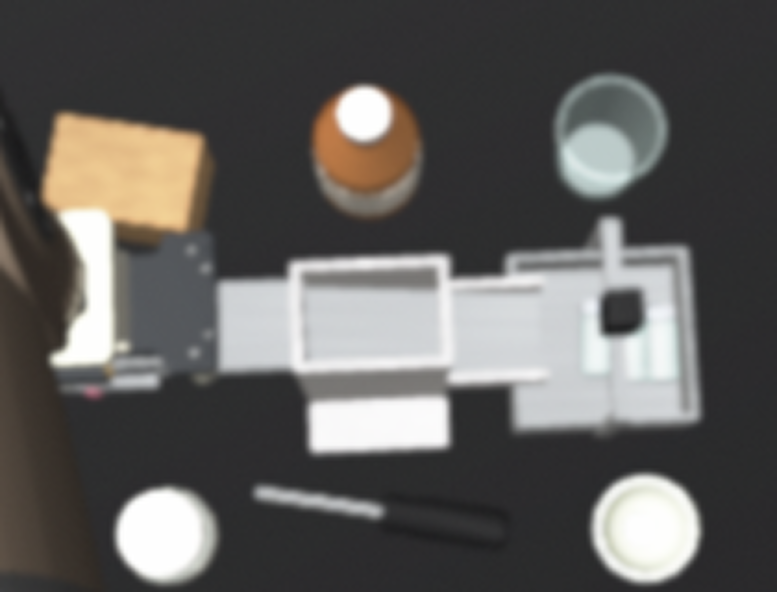

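>>> move_arm:
  steps:
    - [0, -2, 0, 0]
    - [0, -5, 0, 0]
    - [0, -9, 0, 0]
    - [0, -14, 0, 0]
    - [0, -19, 0, 0]
    - [0, -24, 0, 0]
    - [0, -29, 0, 0]
    - [0, -34, 0, 0]
    - [0, -39, 0, 0]
    - [0, -44, 0, 0]
    - [0, -49, 0, 0]
    - [0, -54, 0, 0]
    - [0, -59, 0, 0]
    - [0, -64, 0, 0]
    - [0, -69, 0, 0]
    - [0, -73, 0, 0]
    - [0, -76, 0, 0]
    - [0, -79, 0, 0]
    - [0, -81, 0, 0]
    - [0, -82, 0, 0]

```text
clock: 23.12
position: [0.5628, 0.1338, 0.3164]
ee_rot: [-0.098, 3.14, 0.001]
force: [-0.5, -1.0, 4.3]
width: 0.102
```

>>> move_arm:
  steps:
    - [0, 0, 0, 0]
    - [0, 0, 0, 0]
    - [0, 0, 0, 0]
    - [0, 0, 0, 0]

```text
clock: 23.62
position: [0.5628, 0.1338, 0.3164]
ee_rot: [-0.098, 3.14, 0.001]
force: [-0.8, -1.9, 4.6]
width: 0.107
```

```bash
python3 wbar.py j 0
```

```text
23.625 [0.5628 0.1338 0.3164] 93.58325200419497 [ 2.e-04  4.e-04 -1.e+00] 0.10724683751168046 [-0.79479762 -1.92449149  4.62273179] [-0.43  0.45  0.14  1.8  -0.08  0.9   1.38]
(array([ 0.1, -1.1,  0.4]), np.float64(0.0002536458426751764))
```

View pics/w_j.png

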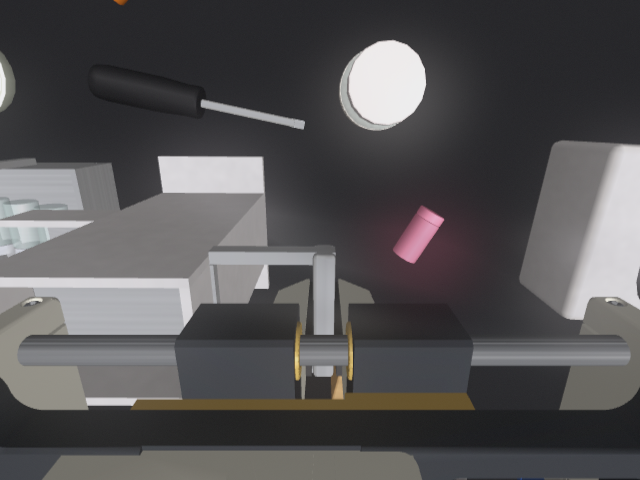

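>>> move_arm:
  steps:
    - [0, -0.5, 0, 0]
    - [0, -1, 0, 0]
    - [0, -1.5, 0, 0]
    - [0, -1.5, 0, 0]
    - [0, -1.5, 0, 0]

```text
clock: 24.3
position: [0.5628, 0.1332, 0.3164]
ee_rot: [-0.1, 3.14, 0.003]
force: [-0.4, 3.6, 5.2]
width: 0.108
```

>>> move_arm:
  steps:
    - [0, 0, 0, 0]
    - [0, 0, 0, 0]
    - [0, 0, 0, 0]
    - [0, 0, 0, 0]
  grip: 40

```text
clock: 24.8
position: [0.5628, 0.1316, 0.3161]
ee_rot: [0.097, -3.14, 0.0]
force: [-0.1, -0.6, -0.1]
width: 0.423
```

>>> move_arm:
  steps:
    - [0, 1, -10, 0]
    - [0, 1, -30, 0]
    - [0, 1, -60, 0]
    - [0, 1, -95, 0]
    - [0, 1, -130, 0]
    - [0, 1, -150, 0]
    - [0, 60, -150, 0]
    - [0, 120, -150, 0]
    - [0, 180, -150, 0]
    - [0, 180, -150, 0]

```text
clock: 26.05
position: [0.5495, 0.3175, 0.4662]
ee_rot: [0.111, -3.138, -0.004]
force: [-1.1, -0.4, -0.6]
width: 0.431
```

```bash
python3 wbar.py k 0; python3 look.py k|head -1;python3 -c "
from ovb import *
ovb('k',(.5774,-.1011),np.radians(93.6),0)
a=cv2.imread('pics/top_k.png')[205:280,230:400];cv2.imwrite('pics/top_kb.png',cv2.resize(a,None,fx=4.7,fy=4.7,interpolation=cv2.INTER_CUBIC))"
```

```text
26.05 [0.5495 0.3175 0.4662] 94.0546626390621 [-0.0014  0.0027 -1.    ] 0.43118829588681495 [-1.09737271 -0.43519712 -0.62739619] [-0.68  0.41  0.11  1.46 -0.05  1.27  1.07]
(array([-1.000e-01, -1.818e+02,  1.502e+02]), np.float64(0.0045563210385282105))
26.1 [0.5506 0.3141 0.4663] 93.83009819035162 [-5.e-04  5.e-04 -1.e+00] 0.4333842025614335 [ 0.90870039 -1.5249339  -0.58970633] [-0.68  0.41  0.11  1.46 -0.05  1.27  1.08]
```

View pics/w_ko.png

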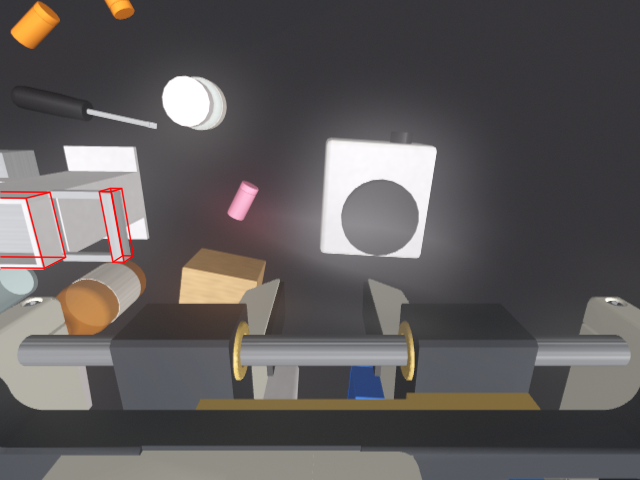

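View pics/top_kb.png

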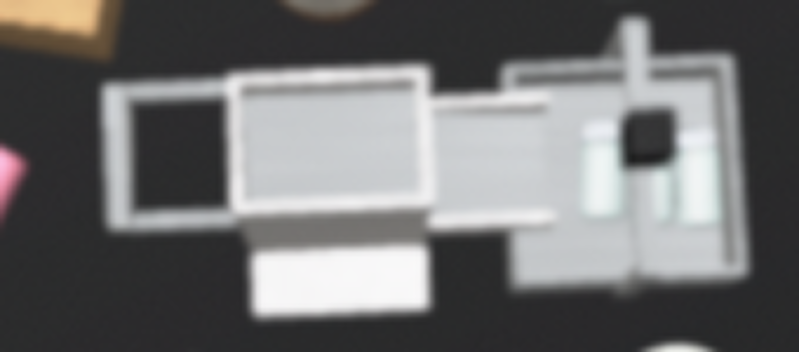

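View pics/scene_kz.png

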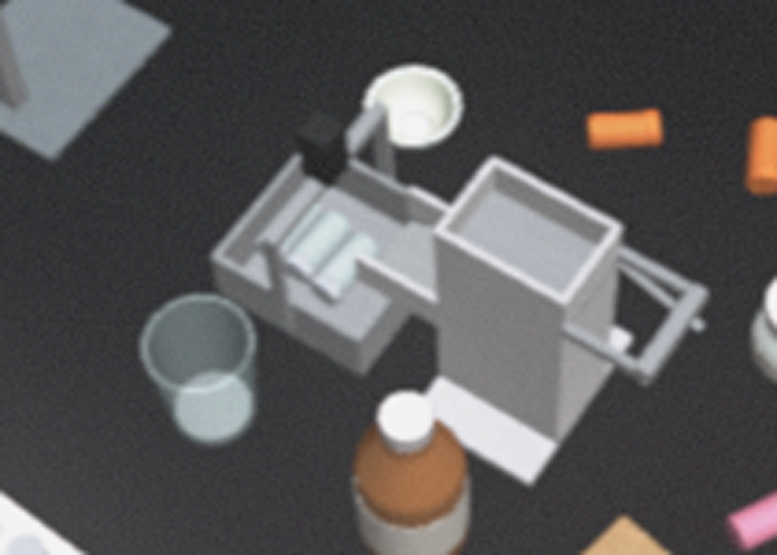

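View pics/top_ko.png

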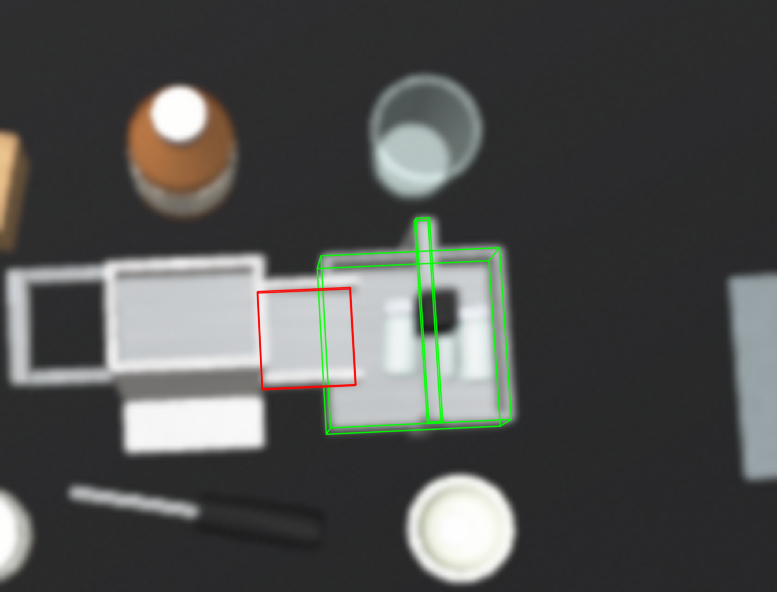

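>>> move_arm:
  steps:
    - [0, 0, 0, 0]
    - [0, 0, 0, 0]
    - [0, 0, 0, 0]
    - [0, 0, 0, 0]
    - [0, 0, 0, 0]
    - [0, 0, 0, 0]
    - [0, 0, 0, 0]
    - [0, 0, 0, 0]

```text
clock: 27.2
position: [0.5517, 0.3114, 0.4662]
ee_rot: [-0.098, 3.14, -0.0]
force: [0.1, 0.3, 0.0]
width: 0.439
```

```bash
python3 look.py l|head -1;python3 -c "
import cv2
a=cv2.imread('pics/top_l.png')[205:280,230:400];cv2.imwrite('pics/top_lb.png',cv2.resize(a,None,fx=4.7,fy=4.7,interpolation=cv2.INTER_CUBIC))"
```

```text
27.2 [0.5517 0.3114 0.4662] 93.56102350350854 [ 0. -0. -1.] 0.4386141501347897 [0.09687045 0.28497582 0.0010334 ] [-0.67  0.41  0.11  1.46 -0.05  1.27  1.08]
```

View pics/top_lb.png

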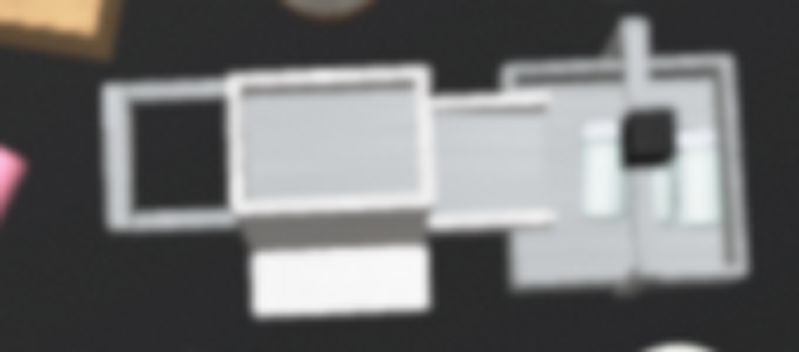

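View pics/scene_l.png

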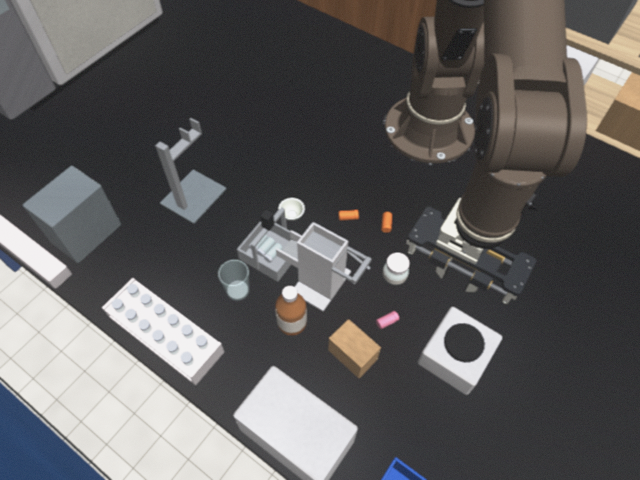

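The view is stable. All three vials are in the basket, the slide is home and the other objects sit where they were.

```bash
python3 -c "
from cell import arm
print(arm.sign_off())"
```

```text
the job is handed in; nothing more can be done
None
```

The job is done and handed in at about 27 s, within the 69 s limit.

- **Basket:** I lifted it off the hook, turned it a quarter turn and slid it under the chute lip a few millimetres above the bench. I then set it down, with a change of about 7 N at the wrist. By the gripper's position it was on target to within 1 mm, and the camera overlays agree.
- **Slide:** I pinched the bar and pulled it about 78 mm until it would move no further and the force rose to 12 N. I held it at the stop for about 1 s. I then eased it back at about 40 mm/s until it pushed back against me, and only then let go.
- **Last pictures:** The hopper is empty, the slide bar is at its home position, and three vials lie still in the basket. One vial is partly hidden under the grip block in the top view. The other bench items look unmoved, and the gripper is clear of everything.

No check failed. In the scene camera the hook stand lay about 2 mm from its fitted position, within the stated calibration.

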